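# Take the gouge stone out of its bench holder

## Task

Take the sharpening stone with the rounded top (the gouge stone) out of its bench holder: tilt its front end up over the lip, then draw it forward so that its tongue comes out from under the steel keeper. Set it down gently, stone side up, lengthwise and wholly on the cork mat, and leave the flat-topped stone in its own holder.

Things in the scene. Friction and masses are not known exactly. Their poses are not given: they have to be found in the camera images.
- round_stone: Stone to take: pale wooden block 130 (x) x 46 (y) x 32 mm high, grey half-round ridge 24 wide on top (44 mm high in all), tongue 26 wide, 10 thick, 30 long at its far end (+x), level with the underside. Origin: underside centre of the block; x to the tongue, z up. 0.3-0.55 kg, balances near x = 0: grip the 46 mm width at mid-length. Starts loose in holder_a, tongue under the keeper.
- round_stone_nose (a point): Middle of the block's lower front edge: x = -65 mm, z = 0 in the round_stone frame.
- round_stone_heel (a point): Middle of the lower end edge of the tongue: x = +95 mm, z = 0 in the round_stone frame.
- holder_a: Holder of the round_stone, fixed: wooden beam 36 wide (fingers pass beside it), floor 12 mm above the table. Origin on the table below the seated stone's origin; x along the stone, away from the robot within 14 degrees. The stone has 4 mm play in x and 4 in y. Tilting its front up 8 to 15 degrees about the tongue's end clears the lip; then 25 mm or more towards -x frees the tongue. A level lift jams.
- holder_lip (a point): Middle of the top of holder_a's front lip: x = -75, z = 26 mm in its frame. The lip is 12 mm thick, 56 wide, and stands 14 mm above the floor.
- holder_keeper (a point): Middle of the underside of holder_a's steel keeper bridge: x = 88, z = 30 mm in its frame. The bridge is 24 (x) x 58 (y) x 8 mm, 18 mm above the floor (8 mm play over the tongue), on posts 5 mm beside the tongue; a back stop 4 mm behind the tongue, 38 mm high.
- flat_stone: Stone to leave alone: the same block and tongue but with a flat-topped stone 40 mm wide, in a second holder of the same shape.
- mat: Cork mat fixed to the table, 240 (x) x 130 (y) x 4 mm thick, x away from the robot within 14 degrees. Origin: centre of its underside, on the table; its top is at z = 4 mm.
Mind the look-alikes: they are no part of the job. What is shaped like the round_stone but blue or purple is not meant.

How it is judged:
By the outcome, as a careful person would: the job done as asked, in the order asked, and still so for the second after the job is handed in, with the robot touching nothing.
It also fails if it takes over 38 s, if anything falls off the work surface, if the arm or the gripper's body presses on something with over 40 N, if the wrist force passes 120 N, or if a joint passes its speed limit or range.

## Robot

A 6-joint arm with a two-finger parallel gripper is mounted at the origin on the work surface. World frame = base frame: x ahead of the robot, y to its left, z up, the work surface at z = 0. Lengths are in mm, angles in rad, forces in N, time in s.
With the tool pointing down it reaches from about 250 to 725 mm from the base axis. Payload 9.7 kg.
Tool frame: the origin (TCP) lies between the finger pads; the fingertips stand 25 mm ahead of it and the grasp point (between the pads) lies 6 mm ahead of it (ctrl.tips_ahead is the distance from the TCP to the fingertips, in mm); z points along the fingers, y is the line along which they close (so a half turn about z gives the same grasp; the last joint's range is limited). The gripper opens to 85 mm and grips with 20 to 120 N. Pads are 22 mm wide; open, the fingers measure 114 mm over their backs; the gripper's body (76 mm by 85 mm) begins 54 mm behind the grasp point. The pads swing forward as they close: fully open they stand 13 mm farther back than shut.
Start: joints at [1.161, 0.087, 0.176, 1.66, 0, 1.571], TCP at [219.131, 504.459, 256.284] pointing down, gripper open.
Joint ranges: [-3.13, 3.13], [-0.85, 1.81], [-1.15, 1.24], [-2.2, 2.28], [-1.44, 1.52], [-3.14, 3.14]. Speed limits (rad/s): [2.22, 2.22, 2.57, 3.14, 3.14, 3.14].

## Interface

Orientations are given as a rotation vector (axis times angle).
In Python, from rig import ctrl, read_camera, boxes_of, trace, tip_of gives the robot as it stands.
- The arm moves only by the tool move_arm, never from a script. Its arguments are lists of equal length, an entry for each row: "dr": the turn, a rotation vector about the tool's x, y, z in rad, a list of three; "translation": the shift along the tool's x, y, z in cm, a list of three; "jaw": the finger opening in cm, from 0 to 8.54. In form: {"dr": [[wx, wy, wz], ...], "translation": [[dx, dy, dz], ...], "jaw": [jaw, ...]}. A call has 1 to 12 rows; each row shifts and turns the commanded pose from where the row before left it, along the tool's axes as they then stand; what a row does not reach is not made up. A row lasts 1/10 s, in which the tool goes at most 50 mm and 8.59 degrees, less where a joint would pass 70% of its speed; a pose out of reach is approached as far as the arm can. A call with a gripper value outside its range is refused whole. The fingers move at their own pace and stop on an object; "squeeze" is the grip in N (left out, the last holds). Time passes only in rows, so rows that do not move let the fingers close. It gives the time, the measured TCP pose, the force, the opening and the grip force at its end, in the units of the state.
- ctrl.read_state(): the state, without advancing time (a new reading comes with each control period).
- read_camera(name): name is "side" or "top" or "wrist"; returns a dict with "pixels" (480x640x3 uint8, red, green, blue), "mtx" (3x3 intrinsics, pixels), "dist" ([k1, k2, p1, p2, k3] as OpenCV has them; the pictures are not rectified), "xyz" and "attitude" of the camera in the world. Camera axes: x right, y up, looking along -z (the intrinsics and any distortion apply to the point x, -y, -z); pixel columns grow to the right and rows downward; lengths in mm; the calibration is good to about 2 mm. A picture is of the moment at which its call begins. There is no depth.
- ctrl.close_job(): hands the job in; it is judged then, once.
Trained networks look in a picture, given as the dict that the camera call returned (one of the last four; its "shot" number tells which), for a name from the list of things; names that differ only in an ending like _2 or _b are one class to them, and where a whole thing is asked for, a point or a joint stands for the part that bears it (a point fixed in the world has none). Each returns a list of dicts, best first, with "conf" (0 to 1); they miss things now and then, are a little off and sometimes report something else, mostly with a low value. They report only what shows in the picture. A call takes as long as a camera call. They do not tell look-alikes from the thing itself.
- boxes_of(target, picture): "location" ([x, y, z] in mm, in world coordinates, good to about 4 mm: the middle of the surface that is visible of it).
- trace(target, picture): "region" (480x640 bool, what is visible of it).
- tip_of(target, picture): "location" ([x, y, z] in mm, in world coordinates, good to about 4 mm: a listed point, or the origin of a listed thing).
The state is a dict: "time": time; "joint_positions": joint angles; "joint_vel": joint speeds; "joint_torque": joint torques, N m; "eef_pos": TCP position; "tcp_rot": TCP orientation; "wrist_force": force on the tool from outside, world axes, zero at the start; "wrist_torque": the same for the moment, N m; "finger_gap": finger opening in mm; "finger_force": force on a finger pad.
Only numpy, scipy, OpenCV 4.12 (cv2) and the standard library are available. Lean on these libraries where they do the work, as an engineer would, in place of code of your own. Each camera call takes 0.05 s, during which the arm holds its last target. There are 200 camera calls.

## Working session

There is one attempt and no reset: what is moved stays moved. The work goes in short steps, Python scripts to look and compute and a tool call to move; the robot and the scene stay as the last step left them, time stands still between calls to the robot, and variables do not carry over. Pictures are saved under pics/ and viewed, at most 10 in all, crops included, and the job is handed in when it is done.

Besides the shell and the picture viewer there is one more tool, called after "Request:" as name(argument=value, ...) on one line, values as JSON. move_arm: Moves the arm, as the interface text tells. Its arguments: {"type":"object","properties":{"dr":{"type":"array","items":{"type":"array","items":{"type":"number"}}},"translation":{"type":"array","items":{"type":"array","items":{"type":"number"}}},"jaw":{"type":"array","items":{"type":"number"}},"squeeze":{"type":"number"}},"required":["dr","translation","jaw"]}

```bash
mkdir -p pics; cat > h.py <<'E'
import numpy as np, cv2
from scipy.spatial.transform import Rotation as R
from rig import ctrl, read_camera, boxes_of, trace, tip_of
def save(p,n): cv2.imwrite('pics/'+n+'.png',p['pixels'][:,:,::-1])
def att(p):
    a=np.array(p['attitude'],float)
    return a if a.shape==(3,3) else R.from_rotvec(a).as_matrix()
def proj(p,pts):
    c=(np.atleast_2d(pts)-np.array(p['xyz']))@att(p); c=c*[1,-1,-1]
    return cv2.projectPoints(c,np.zeros(3),np.zeros(3),np.array(p['mtx'],float),np.array(p['dist'],float))[0][:,0]
def ray(p,uv,z):
    q=cv2.undistortPoints(np.array(uv,float).reshape(-1,1,2),np.array(p['mtx'],float),np.array(p['dist'],float))[:,0]
    d=np.c_[q[:,0],-q[:,1],-np.ones(len(q))]@att(p).T; o=np.array(p['xyz'])
    return o+d*((z-o[2])/d[:,2])[:,None]
E
python3 - <<'E'
from h import *
for n in ['top','side']:
    p=read_camera(n); save(p,n+'0'); print(n,p['xyz'],p['attitude'])
    for t in ['round_stone','round_stone_nose','round_stone_heel','holder_a','holder_lip','holder_keeper','flat_stone','mat']:
        r=tip_of(t,p); print(t,[(np.round(d['location']).tolist(),round(d['conf'],2),proj(p,d['location']).round().tolist()) for d in r])
print(ctrl.read_state())
E
```

```text
top [265.48224451   2.74646579 977.26941768] [ 0.15443555 -0.16548039 -1.6178802 ]
round_stone [([316.0, 102.0, -1.0], 0.79, [[261.0, 315.0]]), ([536.0, -244.0, 13.0], 0.76, [[433.0, 193.0]]), ([278.0, -204.0, 2.0], 0.64, [[424.0, 326.0]])]
round_stone_nose [([472.0, -236.0, 15.0], 0.81, [[432.0, 224.0]]), ([315.0, -147.0, -1.0], 0.75, [[392.0, 308.0]]), ([258.0, 120.0, -2.0], 0.68, [[253.0, 346.0]]), ([515.0, -15.0, 12.0], 0.52, [[317.0, 209.0]])]
round_stone_heel [([232.0, -289.0, -3.0], 0.74, [[469.0, 348.0]]), ([633.0, -247.0, 12.0], 0.61, [[429.0, 146.0]]), ([406.0, 73.0, 1.0], 0.58, [[275.0, 267.0]])]
holder_a []
holder_lip [([459.0, -237.0, 28.0], 0.96, [[434.0, 229.0]])]
holder_keeper [([625.0, -245.0, 27.0], 0.63, [[430.0, 147.0]])]
flat_stone [([519.0, -15.0, 12.0], 0.83, [[317.0, 207.0]])]
mat []
side [ 641.55468953 -773.26477874  645.95659369] [0.9340004  0.10289866 0.18939789]
round_stone [([537.0, -241.0, 11.0], 0.95, [[326.0, 371.0]]), ([281.0, -203.0, 1.0], 0.61, [[184.0, 334.0]]), ([317.0, 100.0, -0.0], 0.58, [[256.0, 236.0]])]
round_stone_nose [([473.0, -238.0, 13.0
[... 678 characters left out ...]

{'time': 0.9, 'joint_positions': array([1.16098863e+00, 8.68728181e-02, 1.75870981e-01, 1.65977344e+00,
       8.56973155e-06, 1.57082246e+00]), 'joint_vel': array([ 0.00052965, -0.00028936,  0.00023258,  0.00068844,  0.00012053,
       -0.0014201 ]), 'joint_torque': array([-1.12014935e-03, -5.20103323e+01,  4.64850318e+01,  1.84013901e-03,
       -3.69780605e-05, -8.09621703e-07]), 'eef_pos': array([219.1344999 , 504.45585291, 256.28421774]), 'tcp_rot': array([-6.39268694e-01, -3.07585990e+00, -3.51108698e-05]), 'wrist_force': array([-0.39686381, -0.12828509,  0.58834931]), 'wrist_torque': array([ 0.06364933, -0.00926913,  0.02939034]), 'finger_force': 0.0, 'finger_gap': 85.31340108374731}
```

View pics/top0.png

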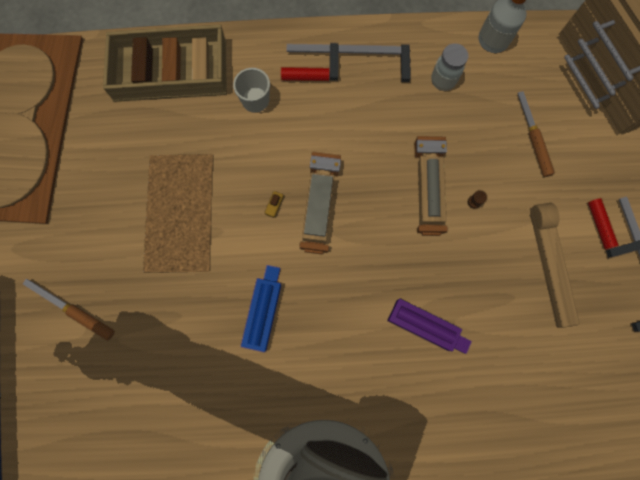

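View pics/side0.png

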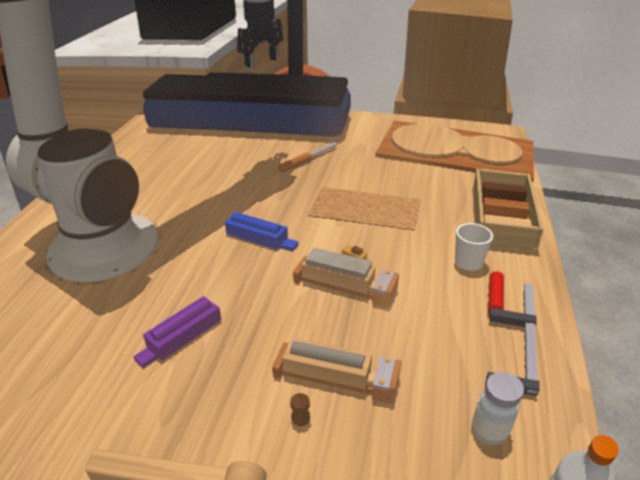

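The round stone is the right-hand one, around top px (433,193) and side px (326,371). The flat stone is at (317,207), the mat at (180,212), and the blue and purple decoys are loose. I'll move above the round stone.

Request:
move_arm(dr=[[0, 0, 0], [0, 0, 0], [0, 0, 0], [0, 0, 0], [0, 0, 0], [0, 0, 0], [0, 0, 0], [0, 0, 0], [0, 0, 0], [0, 0, 0]], translation=[[-1.5, -1.4, 0], [-3.1, -2.95, 0], [-3.1, -2.95, 0], [-3.1, -2.95, 0], [-3.1, -2.95, 0], [-3.1, -2.95, 0], [-3.1, -2.95, 0], [-3.1, -2.95, 0], [-3.1, -2.95, 0], [-3.1, -2.95, 0]], jaw=[8.5, 8.5, 8.5, 8.5, 8.5, 8.5, 8.5, 8.5, 8.5, 8.5])

```text
time: 1.9
eef_pos: [377.7, 129.3, 256.6]
tcp_rot: [0.639, 3.075, 0.001]
wrist_force: [1.4, 0.0, 0.5]
finger_gap: 85.3
finger_force: 0.0
```

Request:
move_arm(dr=[[0, 0, 0], [0, 0, 0], [0, 0, 0], [0, 0, 0], [0, 0, 0], [0, 0, 0], [0, 0, 0], [0, 0, 0], [0, 0, 0], [0, 0, -0.12], [0, 0, -0.12], [0, 0, -0.11]], translation=[[-3.1, -2.95, 0.5], [-3.1, -2.95, 0.5], [-3.1, -2.95, 0.5], [-3.1, -2.95, 0.5], [-3.1, -2.95, 0.5], [-3.1, -2.95, 0.5], [-3.1, -2.95, 0.5], [-3.1, -2.95, 0.5], [-3.1, -2.95, 0.5], [-1.5, -1.5, 0.5], [0, 0, 0], [0, 0, 0]], jaw=[8.5, 8.5, 8.5, 8.5, 8.5, 8.5, 8.5, 8.5, 8.5, 8.5, 8.5, 8.5])

```text
time: 3.1
eef_pos: [535.3, -244.3, 205.5]
tcp_rot: [-0.088, -3.139, -0.001]
wrist_force: [-0.2, 0.2, 0.6]
finger_gap: 84.9
finger_force: 0.0
```

```bash
python3 - <<'E'
from h import *
p=read_camera('wrist'); save(p,'w1')
for t in ['round_stone','round_stone_nose','round_stone_heel','holder_a','holder_lip','holder_keeper']:
    r=tip_of(t,p); print(t,[(np.round(d['location'],1).tolist(),round(d['conf'],2),proj(p,d['location']).round().tolist()) for d in r])
s=ctrl.read_state(); print(s['time'],s['eef_pos'],R.from_rotvec(s['tcp_rot']).as_matrix().round(3).tolist(),s['joint_positions'].round(2),p['xyz'])
t=read_camera('top'); m=trace('mat',t)
for d in m:
    k=d['region'].astype(np.uint8); c=max(cv2.findContours(k,0,2)[0],key=cv2.contourArea)
    b=cv2.boxPoints(cv2.minAreaRect(c)); w=ray(t,b,4); print(d['conf'],b.round().tolist(),w[:,:2].round().tolist(),w.mean(0))
print(ctrl.tips_ahead)
E
```

```text
round_stone [([534.2, -239.2, 10.6], 0.81, [[322.0, 215.0]])]
round_stone_nose [([470.8, -231.7, 10.5], 0.85, [[327.0, 135.0]])]
round_stone_heel [([630.2, -246.9, 12.5], 0.72, [[319.0, 323.0]])]
holder_a []
holder_lip [([462.6, -241.4, 27.5], 0.71, [[314.0, 124.0]])]
holder_keeper [([626.6, -243.9, 30.9], 0.95, [[322.0, 330.0]])]
3.45 [ 535.34505557 -243.27260359  206.47337892] [[-0.998, 0.061, 0.0], [0.061, 0.998, -0.0], [-0.0, -0.0, -1.0]] [-0.43  0.17  0.17  1.57 -0.   -0.37] [ 470.01266232 -240.28451508  323.17121122]
0.68 [[143.0, 272.0], [146.0, 152.0], [213.0, 154.0], [209.0, 274.0]] [[409.0, 329.0], [654.0, 327.0], [642.0, 190.0], [399.0, 199.0]] [526.17215878 261.18997395   4.        ]
25.0
```

View pics/w1.png

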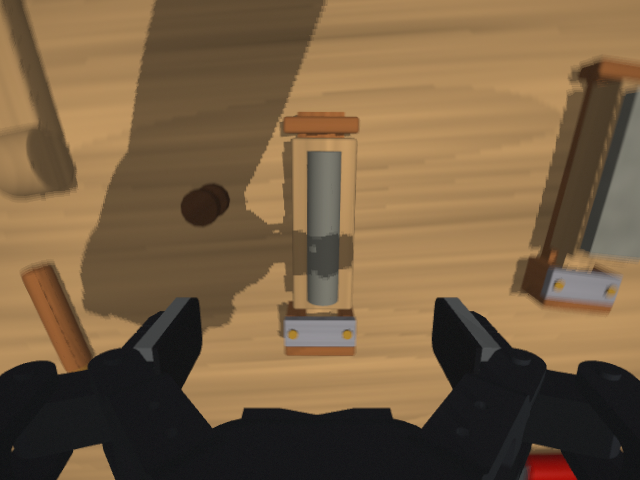

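```bash
python3 - <<'E'
from h import *
p=read_camera('wrist')
L=lambda uv,z: ray(p,uv,z).round(1).tolist()
print('block corners z44',L([[293,138],[357,138],[292,309],[353,309]],44))
print('lip z26',L([[285,131],[359,131],[285,119],[359,119]],26))
print('keeper z38',L([[285,319],[355,319],[285,346],[355,346]],38))
print('ridge z56',L([[307,152],[340,152],[308,300],[338,300]],56))
E
```

```text
block corners z44 [[471.9, -255.1, 44.0], [474.6, -210.6, 44.0], [601.1, -265.9, 44.0], [604.1, -218.2, 44.0]]
lip z26 [[466.7, -261.7, 26.0], [470.0, -207.2, 26.0], [458.2, -261.0, 26.0], [461.5, -206.9, 26.0]]
keeper z38 [[612.4, -272.7, 38.0], [615.8, -216.5, 38.0], [636.7, -274.8, 38.0], [640.3, -217.3, 38.0]]
ridge z56 [[481.5, -245.7, 56.0], [482.9, -223.6, 56.0], [589.0, -252.2, 56.0], [590.3, -230.0, 56.0]]
```

Request:
move_arm(dr=[[0, 0, 0.007], [0, 0, 0], [0, 0, 0], [0, 0, 0], [0, 0, 0], [0, 0, 0], [0, 0, 0], [0, 0, 0], [0, 0, 0]], translation=[[-0.24, 0.52, 1.5], [0, 0, 3], [0, 0, 3], [0, 0, 3], [0, 0, 2.5], [0, 0, 2], [0, 0, 1.3], [0, 0, 0.7], [0, 0, 0]], jaw=[7, 7, 7, 7, 7, 7, 7, 7, 7], squeeze=60)

```text
time: 4.5
eef_pos: [537.8, -238.3, 35.8]
tcp_rot: [-0.105, -3.139, -0.0]
wrist_force: [0.6, 0.7, 0.6]
finger_gap: 70.3
finger_force: 0.0
```

```bash
python3 - <<'E'
from h import *
p=read_camera('side'); a=p['pixels'][280:460,200:460]
cv2.imwrite('pics/s2.png',cv2.resize(a,None,fx=3,fy=3)[:,:,::-1])
s=ctrl.read_state(); print(s['time'],s['eef_pos'],s['wrist_force'],s['finger_gap'])
E
```

```text
4.55 [ 538.22817244 -238.48795368   36.76263191] [-0.57328493 -0.62654944 -0.30753534] 70.32335715230474
```

View pics/s2.png

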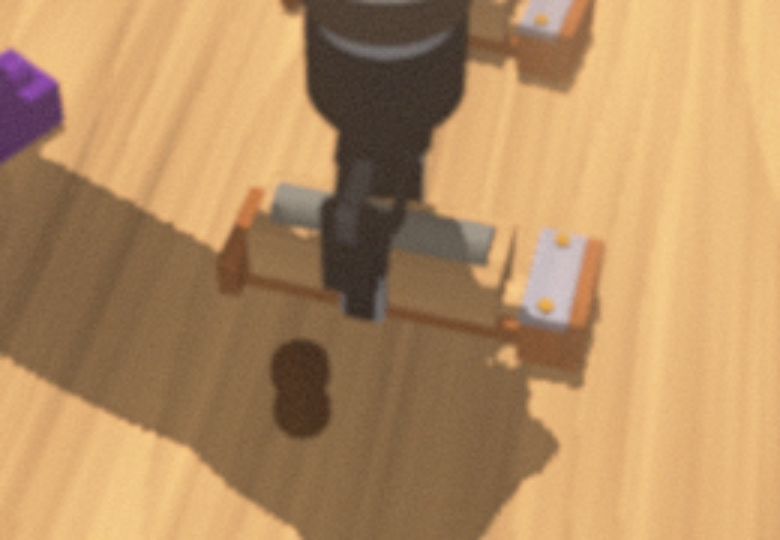

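The fingers straddle the block at about mid-length (crop px (365,290)), clear of the holder and the knob. Closing.

Request:
move_arm(dr=[[0, 0, 0], [0, 0, 0], [0, 0, 0], [0, 0, 0], [0, 0, 0]], translation=[[0, 0, 0], [0, 0, 0], [0, 0, 0], [0, 0, 0], [0, 0, 0]], jaw=[5, 4.2, 4, 4, 4], squeeze=60)

```text
time: 5.05
eef_pos: [538.8, -238.9, 37.8]
tcp_rot: [0.105, 3.138, -0.002]
wrist_force: [-0.4, -1.2, 5.8]
finger_gap: 45.2
finger_force: 63.5
```

Request:
move_arm(dr=[[0, 0.02, 0], [0, 0.03, 0], [0, 0.03, 0], [0, 0.04, 0], [0, 0.04, 0], [0, 0.03, 0], [0, 0.02, 0], [0, 0, 0]], translation=[[-0.04, 0, -0.2], [-0.06, 0, -0.29], [-0.06, 0, -0.29], [-0.08, 0, -0.39], [-0.08, 0, -0.39], [-0.06, 0, -0.29], [-0.04, 0, -0.2], [0, 0, 0]], jaw=[4, 4, 4, 4, 4, 4, 4, 4])

```text
time: 5.85
eef_pos: [544.5, -238.8, 56.2]
tcp_rot: [-0.097, -2.929, -0.011]
wrist_force: [0.3, 0.9, 0.9]
finger_gap: 45.1
finger_force: 62.8
```

```bash
python3 - <<'E'
from h import *
p=read_camera('side'); a=p['pixels'][280:460,200:460]
cv2.imwrite('pics/s3.png',cv2.resize(a,None,fx=3,fy=3)[:,:,::-1])
for t in ['round_stone_nose','round_stone_heel']:
    print(t,[(np.round(d['location'],1).tolist(),round(d['conf'],2)) for d in tip_of(t,p)])
s=ctrl.read_state(); print(s['time'],s['eef_pos'],s['wrist_force'],s['wrist_torque'],s['finger_gap'],R.from_rotvec(s['tcp_rot']).as_matrix().round(3).tolist())
E
```

```text
round_stone_nose [([311.5, -149.2, -0.7], 0.9), ([472.6, -235.3, 42.9], 0.81), ([253.1, 115.3, 2.6], 0.62)]
round_stone_heel [([235.4, -288.5, -1.9], 0.84), ([408.5, 80.5, 1.4], 0.76), ([632.3, -243.3, 11.8], 0.66), ([620.6, -249.5, 28.1], 0.22)]
6.0 [ 544.2136304  -238.73041681   56.2134692 ] [ 2.07018825  0.0897551  -0.41384586] [-0.0083582  -0.97690824  0.0267035 ] 45.418088279252565 [[-0.976, 0.067, -0.207], [0.065, 0.998, 0.014], [0.208, 0.0, -0.978]]
```

View pics/s3.png

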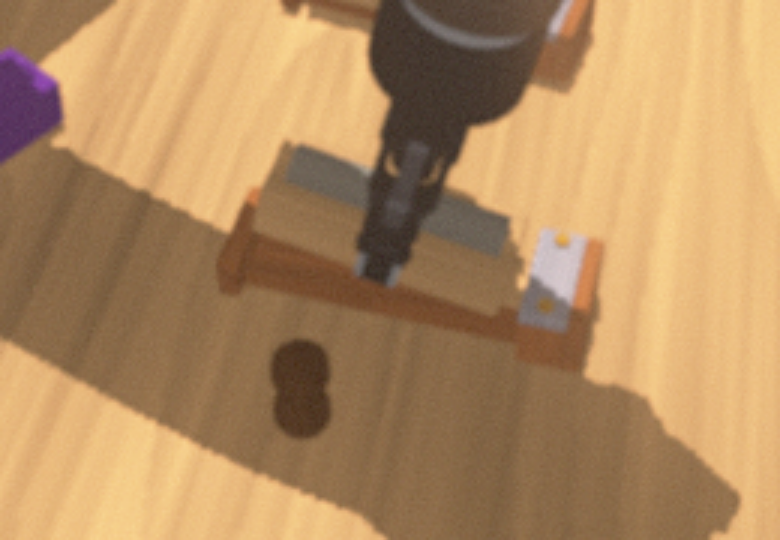

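The nose is about 31 mm up (crop px (255,225)), above the lip, and the heel is still under the keeper at floor height. Now I'll draw it forward.

Request:
move_arm(dr=[[0, 0, 0], [0, 0, 0], [0, 0, 0], [0, 0, 0], [0, 0, 0], [0, 0, 0], [0, 0, 0], [0, 0, 0], [0, 0, 0], [0, 0, 0], [0, 0, 0], [0, 0, 0]], translation=[[0.2, 0, 0.035], [0.4, 0, 0.08], [0.4, 0, 0.08], [0.42, 0, 0.085], [0.42, 0, 0.085], [0.42, 0, 0.085], [0.42, 0, 0.085], [0.42, 0, 0.085], [0.42, 0, 0.085], [0.42, 0, 0.085], [0.42, 0, 0.085], [0.2, 0, 0.04]], jaw=[4, 4, 4, 4, 4, 4, 4, 4, 4, 4, 4, 4])

```text
time: 7.2
eef_pos: [497.0, -235.6, 56.8]
tcp_rot: [-0.098, -2.93, -0.01]
wrist_force: [0.4, -0.1, -2.9]
finger_gap: 44.7
finger_force: 62.4
```

```bash
python3 - <<'E'
from h import *
p=read_camera('side'); a=p['pixels'][280:460,200:460]
cv2.imwrite('pics/s4.png',cv2.resize(a,None,fx=3,fy=3)[:,:,::-1])
for t in ['round_stone_nose','round_stone_heel']:
    print(t,[(np.round(d['location'],1).tolist(),round(d['conf'],2)) for d in tip_of(t,p)])
s=ctrl.read_state(); print(s['time'],s['eef_pos'],s['wrist_force'],s['wrist_torque'],s['finger_gap'])
E
```

```text
round_stone_nose [([252.8, 113.7, 1.8], 0.82), ([425.6, -231.3, 44.3], 0.7), ([311.9, -147.2, -2.7], 0.68)]
round_stone_heel [([404.3, 78.7, 1.0], 0.88), ([582.5, -241.4, 12.4], 0.81), ([236.9, -290.5, -5.1], 0.68)]
7.35 [ 497.34451492 -235.65419366   56.79946845] [ 0.06864471  0.36229164 -2.73986755] [ 0.01519891 -0.28168131 -0.00468264] 44.90886024373968
```

View pics/s4.png

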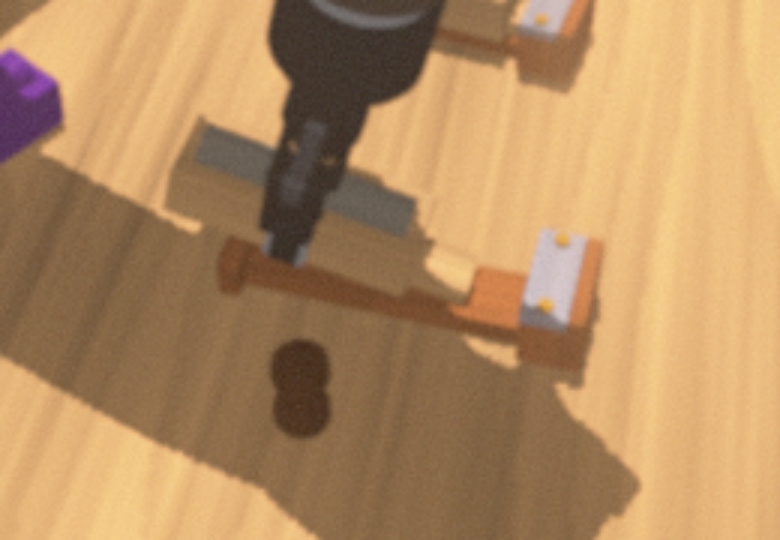

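The tongue end (crop px (470,275)) is well clear of the keeper (530,270). Lifting, levelling, and measuring the mat more closely.

Request:
move_arm(dr=[[0, 0, 0], [0, 0, 0], [0, 0, 0], [0, 0, 0], [0, 0, 0], [0, 0, 0], [0, 0, 0], [0, -0.05, 0], [0, -0.08, 0], [0, -0.08, 0]], translation=[[0.1, 0, -0.45], [0.2, 0, -0.9], [0.25, 0, -1.2], [0.3, 0, -1.4], [0.3, 0, -1.4], [0.3, 0, -1.4], [0.3, 0, -1.4], [0, 0, -0.5], [0, 0, 0], [0, 0, 0]], jaw=[4, 4, 4, 4, 4, 4, 4, 4, 4, 4])

```text
time: 8.35
eef_pos: [499.0, -235.8, 146.0]
tcp_rot: [0.104, 3.137, -0.001]
wrist_force: [-0.4, 0.3, -4.8]
finger_gap: 45.1
finger_force: 62.2
```

```bash
python3 - <<'E'
from h import *
for n in ['top','side']:
    t=read_camera(n)
    for d in trace('mat',t)[:1]:
        c=max(cv2.findContours(d['region'].astype(np.uint8),0,1)[0],key=cv2.contourArea)[:,0]
        w=ray(t,c,4)[:,:2].astype(np.float32); r=cv2.minAreaRect(w); print(n,d['conf'],r)
s=ctrl.read_state(); print(s['time'],s['eef_pos'],s['wrist_force'],s['finger_gap'],R.from_rotvec(s['tcp_rot']).as_matrix().round(3).tolist())
E
```

```text
top 0.57 ((525.5556030273438, 259.969482421875), (133.04344177246094, 240.2388916015625), 87.31460571289062)
side 0.61 ((541.2875366210938, 255.60702514648438), (141.2334442138672, 217.0858612060547), 88.72789001464844)
8.55 [ 498.12541721 -235.765712    146.02003567] [-0.21759594  1.02993326 -3.22120546] 44.829434924280555 [[-0.998, 0.067, -0.001], [0.067, 0.998, -0.0], [0.001, -0.0, -1.0]]
```

Request:
move_arm(dr=[[0, 0, 0], [0, 0, 0], [0, 0, 0], [0, 0, 0], [0, 0, 0], [0, 0, 0], [0, 0, 0], [0, 0, 0], [0, 0, 0], [0, 0, 0]], translation=[[0.1, 1, 0], [0.1, 2, 0], [0.1, 3, 0], [0.15, 3.2, 0], [0.15, 3.2, 0], [0.15, 3.2, 0], [0.15, 3.2, 0], [0.15, 3.2, 0], [0.15, 3.2, 0], [0.15, 3.2, 0]], jaw=[4, 4, 4, 4, 4, 4, 4, 4, 4, 4])

```text
time: 9.55
eef_pos: [503.9, 50.6, 144.9]
tcp_rot: [-0.104, -3.138, 0.001]
wrist_force: [0.1, 0.2, -3.7]
finger_gap: 45.5
finger_force: 62.3
```

Request:
move_arm(dr=[[0, 0, 0], [0, 0, 0], [0, 0, 0], [0, 0, 0], [0, 0, 0], [0, 0, 0], [0, 0, -0.02], [0, 0, 0], [0, 0, 0], [0, 0, 0], [0, 0, 0]], translation=[[0.15, 3.2, 0], [0.15, 3.2, 0], [0.15, 3.2, 0], [0.15, 3.2, 0], [0.15, 3.2, 0], [0.1, 3, 0], [0.1, 1.7, 0], [0, 0.6, 0], [0, 0, 2], [0, 0, 3], [0, 0, 1]], jaw=[4, 4, 4, 4, 4, 4, 4, 4, 4, 4, 4])

```text
time: 10.65
eef_pos: [507.4, 260.5, 82.1]
tcp_rot: [-0.074, -3.137, 0.004]
wrist_force: [-1.2, -1.0, -4.4]
finger_gap: 45.2
finger_force: 62.4
```

```bash
python3 - <<'E'
from h import *
p=read_camera('wrist'); save(p,'w5')
for t in ['round_stone','round_stone_nose','round_stone_heel','mat']:
    print(t,[(np.round(d['location'],1).tolist(),round(d['conf'],2)) for d in tip_of(t,p)])
t=read_camera('side')
for k in ['round_stone','round_stone_nose','round_stone_heel']: print(k,[np.round(d['location'],1).tolist() for d in tip_of(k,t)])
s=ctrl.read_state(); print(s['time'],s['eef_pos'],s['wrist_force'],s['finger_gap'],R.from_rotvec(s['tcp_rot']).as_matrix().round(3).tolist())
E
```

```text
round_stone [([505.9, 261.1, 59.1], 0.75)]
round_stone_nose [([436.8, 265.6, 55.9], 0.88)]
round_stone_heel []
mat [([437.7, 264.7, 56.4], 0.39)]
round_stone [[318.4, 101.7, -1.4], [281.1, -197.8, 2.7], [511.4, 264.8, 61.6]]
round_stone_nose [[251.8, 115.5, 4.5], [313.0, -147.3, -1.3], [441.7, 263.6, 62.0]]
round_stone_heel [[407.0, 77.9, -2.9], [601.2, 256.2, 60.4], [235.5, -287.7, -1.5]]
11.1 [509.12106313 261.83129996  86.21379297] [-0.38780673  0.83429969 -3.76284337] 45.151781517887194 [[-0.999, 0.047, 0.001], [0.047, 0.999, 0.001], [-0.001, 0.001, -1.0]]
```

View pics/w5.png

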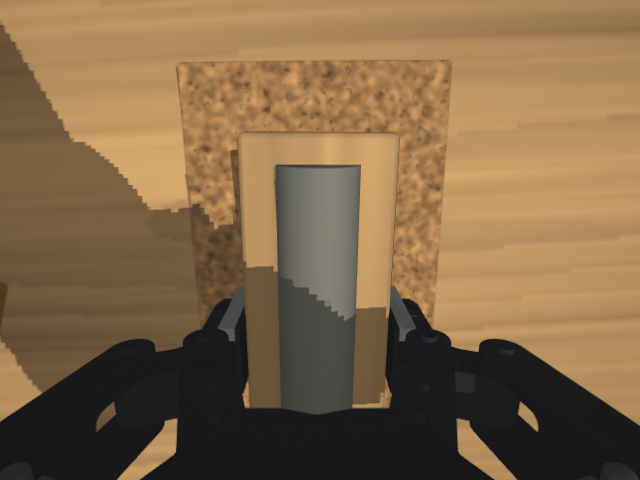

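The stone sits level, centred over and aligned with the mat (block px 238-398, mat px 180-450). Lowering it gently.

Request:
move_arm(dr=[[0, 0, 0], [0, 0, 0], [0, 0, 0], [0, 0, 0], [0, 0, 0], [0, 0, 0], [0, 0, 0], [0, 0, 0]], translation=[[0, 0, 1], [0, 0, 1.5], [0, 0, 1.2], [0, 0, 0.8], [0, 0, 0.4], [0, 0, 0.2], [0, 0, 0.1], [0, 0, 0]], jaw=[4, 4, 4, 4, 4, 4, 4, 4])

```text
time: 11.9
eef_pos: [508.8, 261.8, 33.4]
tcp_rot: [0.073, 3.14, 0.0]
wrist_force: [-0.9, 0.5, -4.9]
finger_gap: 44.8
finger_force: 62.7
```

Request:
move_arm(dr=[[0, 0, 0], [0, 0, 0], [0, 0, 0]], translation=[[0, 0, 0.1], [0, 0, 0.1], [0, 0, 0]], jaw=[4, 4, 4])

```text
time: 12.2
eef_pos: [508.6, 261.7, 31.1]
tcp_rot: [0.073, 3.141, 0.0]
wrist_force: [-0.8, 0.5, -4.1]
finger_gap: 45.2
finger_force: 62.7
```

Request:
move_arm(dr=[[0, 0, 0], [0, 0, 0], [0, 0, 0]], translation=[[0, 0, 0.07], [0, 0, 0.07], [0, 0, 0]], jaw=[4, 4, 4])

```text
time: 12.5
eef_pos: [508.6, 261.7, 29.8]
tcp_rot: [0.073, 3.141, 0.0]
wrist_force: [-0.8, 0.8, -2.6]
finger_gap: 45.3
finger_force: 62.7
```

Request:
move_arm(dr=[[0, 0, 0], [0, 0, 0]], translation=[[0, 0, 0.05], [0, 0, 0]], jaw=[4, 4])

```text
time: 12.7
eef_pos: [508.7, 261.7, 29.8]
tcp_rot: [0.073, 3.14, 0.0]
wrist_force: [-4.0, -0.7, 3.8]
finger_gap: 44.9
finger_force: 63.6
```

Touched down. Releasing and backing off.

Request:
move_arm(dr=[[0, 0, 0], [0, 0, 0], [0, 0, 0], [0, 0, 0], [0, 0, 0], [0, 0, 0], [0, 0, 0], [0, 0, 0], [0, 0, 0], [0, 0, 0], [0, 0, 0], [0, 0, 0]], translation=[[0, 0, 0], [0, 0, 0], [0, 0, 0], [0, 0, 0], [0, 0, 0], [0, 0, -0.5], [0, 0, -1.5], [0, 0, -3], [0, 0, -3], [0, 0, -3], [0, 0, -2], [0, 0, 0]], jaw=[4.8, 5.2, 6, 7, 7.5, 7.5, 7.5, 7.5, 7.5, 7.5, 7.5, 7.5])

```text
time: 13.9
eef_pos: [509.9, 262.3, 164.0]
tcp_rot: [0.073, 3.135, 0.005]
wrist_force: [0.5, -0.2, 0.2]
finger_gap: 74.8
finger_force: 0.0
```

```bash
python3 - <<'E'
from h import *
p=read_camera('side'); save(p,'s6')
for k in ['round_stone','round_stone_nose','round_stone_heel']: print(k,[np.round(d['location'],1).tolist() for d in tip_of(k,p)])
s=ctrl.read_state(); print(s['time'],s['eef_pos'],s['wrist_force'],s['finger_gap'])
E
```

```text
round_stone [[507.7, 262.9, 7.8], [320.0, 100.9, -0.9], [282.7, -201.7, 0.8]]
round_stone_nose [[441.1, 263.4, -0.2], [315.9, -146.2, -2.2], [254.0, 115.5, 2.5], [529.8, 256.4, -0.1]]
round_stone_heel [[234.2, -288.0, -2.9], [600.8, 255.6, 2.5], [410.1, 76.7, 1.0]]
14.1 [508.27669673 261.51953436 158.52540606] [-0.94344927 -0.38058189 -0.80739226] 74.97996324479998
```

View pics/s6.png

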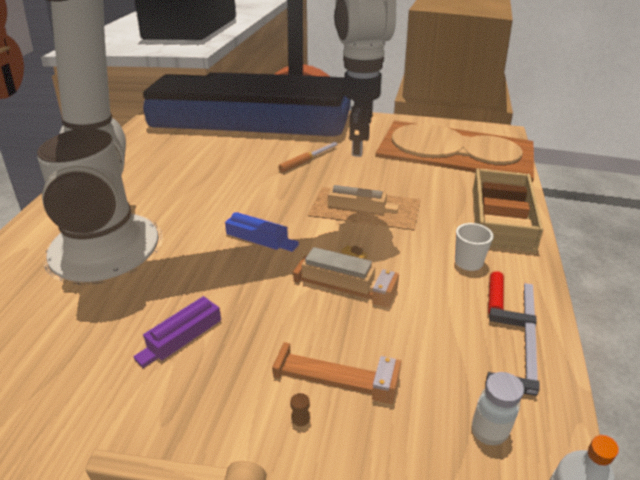

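The stone lies ridge-up on the mat (px (357,200)), the flat stone is still in its holder (340,270), and the gripper is clear. Handing in.

```bash
python3 -c "
from rig import ctrl; print(ctrl.close_job())"
```

```text
the job is handed in; nothing more can be done
None
```

The gouge stone is out of its holder and lying stone side up, lengthwise and wholly on the cork mat; the flat stone is still in its own holder, and I handed the job in at about 14 s with the gripper clear.

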